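# Re-arm the kiln gas valve, refit the pilot knob and hold it in

### The arm

A 7-joint arm with a two-finger parallel gripper is mounted at the origin on the work surface. World frame = base frame: x ahead of the robot, y to its left, z up, the work surface at z = 0. Lengths are in mm, angles in rad, forces in N, time in s.
With the tool pointing down it reaches from about 350 to 900 mm from the base axis. Payload 8.1 kg.
Tool frame: the origin (TCP) lies on the front face of the gripper's body, between the roots of the fingers; the fingertips stand 66 mm ahead of it and the grasp point (between the pads) lies 47 mm ahead of it (manip.grip_depth is the distance from the TCP to the grasp point, in mm); z points along the fingers, y is the direction in which the jaws open and shut (so a half turn about z gives the same grasp; the last joint's range is limited). The gripper opens to 92 mm and grips with 3 to 60 N. Pads are 19 mm wide; open, the fingers measure 130 mm over their backs; the gripper's body (75 mm by 190 mm) begins 47 mm behind the grasp point.
Start: joints at [1.053, 0.434, 0.025, 1.573, -0.012, 1.134, -0.075], TCP at [251.858, -572.019, 292.242] pointing down, gripper open.
Joint ranges: [-2.62, 2.62], [-0.44, 2.09], [-1.27, 1.32], [0.08, 2.57], [-1.32, 4.46], [0.12, 2], [-2.74, 2.74]. Speed limits (rad/s): [2.22, 2.22, 3.01, 3.01, 3.14, 3.14, 3.14].

### API

Orientations are given as a unit quaternion [w, x, y, z].
In Python, from workcell import manip, viewer, order gives the robot as it stands.
- The arm moves only by the shell command python3 -m creep 'ROWS' [OPENING] [FORCE]. ROWS is JSON, a list of rows, each a list of 6 numbers: the shift along the tool's x, y, z in mm, then the turn, a rotation vector about the tool's x, y, z in rad. In form: [[x, y, z, wx, wy, wz], ...]. A call has 1 to 12 rows; each row is the pose to reach, as a shift and turn from the pose commanded when the call began, along the tool's axes at that moment; what a row does not reach only later rows make up. A row lasts 1/10 s, in which the tool goes at most 50 mm and 8.59 degrees, less where a joint would pass 70% of its speed; a pose out of reach is approached as far as the arm can. A call with a gripper value outside its range is refused whole. OPENING is the opening, from 0 (shut) to 1 (fully open), set as the call begins (- or left out, the last holds). The fingers move at their own pace and stop on an object; FORCE is the grip in N (left out, the last holds). Time passes only in rows, so rows that repeat a pose let the fingers close. It gives the time, the measured TCP pose, the force and the opening at its end, in the units of the state.
- manip.get_state(): the state, without advancing time (a new reading comes with each control period).
- viewer.capture(name): name is "scene" or "side" or "wrist"; returns (picture, depth): 400x640x3 uint8, red, green, blue; 400x640 float32, mm along the optical axis (not along the pixel's ray), 0 where there is no reading.
- viewer.calibration(name): a dict with "K" (3x3 intrinsics, pixels), "extrinsics" (4x4, takes a point from camera to world coordinates); the wrist camera has in their place "hand_eye" (4x4, takes a point from camera to tool coordinates, whose origin is the TCP and whose axes are the flange's). Camera axes: x right, y up, looking along -z (the intrinsics and any distortion apply to the point x, -y, -z); pixel columns grow to the right and rows downward; lengths in mm; the calibration is good to about 2 mm. A picture is of the moment at which its call begins: read the wrist's pose just before it. calibration takes no time and is no camera call.
- order.close_job(): hands the job in, once; it reports no verdict.
Trained networks look in the newest picture that a camera, given by its name, has taken for a name from the list of things; names that differ only in an ending like _2 or _b are one class to them, and where a whole thing is asked for, a point or a joint stands for the part that bears it (a point fixed in the world has none). Each returns a list of dicts, best first, with "confidence" (0 to 1); they miss things now and then, are a little off and sometimes report something else, mostly with a low value. They report only what shows in the picture. A call takes as long as a camera call. They do not tell look-alikes from the thing itself.
- viewer.search_frame(thing, camera): "centre" ([x, y, z] in mm, in world coordinates, good to about 4 mm: the middle of the surface that is visible of it).
- viewer.cut_out(thing, camera): "region" (400x640 bool, what is visible of it).
The state is a dict: "time_s": time; "q": joint angles; "dq": joint speeds; "joint_torque": joint torques, N m; "ee_pos": TCP position; "orientation": TCP orientation; "force": force on the tool from outside, world axes, zero at the start; "moment": the same for the moment, N m; "opening": finger opening in mm.
Only numpy, scipy, OpenCV 4.12 (cv2) and the standard library are available. Lean on these libraries where they do the work, as an engineer would, in place of code of your own. Each camera call takes 0.05 s, during which the arm holds its last target.

### The job

Get the kiln's gas pilot ready to light: swing the sprung re-arm lever of the shut-off valve anticlockwise (seen from above) all the way to its stop and let it spring back. Then pick up the loose black knob, turn it so that the flat in its bore (under the pointed nose of the finger bar) matches the flat of the pilot valve's D-shaft, push it fully home on the shaft and keep pressing it down to the bottom of the shaft's sprung travel: the program finishes while the gripper is still holding the knob pressed in. Leave the bowl, the beaker and the wooden rib where they are.

Things in the scene. Friction and masses are not known exactly. Their poses are not given: they have to be found in the camera images.
- lever (a joint): angle of the re-arm lever about its vertical hinge (rad): 0 at rest, 1.0 at the far stop; grows anticlockwise seen from above. A spring returns it: about 1.3 N at the handle to start it, 4.7 N at the stop.
- lever_hinge (a point): point on the lever's hinge axis, 102 mm above the bench, level with the middle of the handle pin. The lever stands on a fixed grey round shut-off valve (body 52 mm diameter, flange 84 mm, two thin stop posts 84 mm high, 34 mm from the axis; a copper pipe on the side away from the lever). Its place and yaw vary.
- lever_handle (a point): middle of the exposed handle pin at the lever's end: an upright dark steel pin, 14 mm diameter, exposed from 79 to 126 mm above the bench (this point is at 102 mm), 75 mm from the hinge axis. Below it is a level steel arm 14 mm wide, 69 to 79 mm above the bench. At rest the arm points roughly towards the robot.
- pilot_valve: fixed aluminium pilot valve, origin under its centre on the bench: round body 52 mm diameter, narrowing to 42 mm at its top, 50 mm high, flange 80 mm; a copper pipe, up to 32 mm high, on its +x side out to 62 mm from the axis. Carries the upright D-shaft on its axis. Its place and yaw vary.
- shaft_seat (a point): centre of the top of the shaft's round collar (24 mm diameter), 60 mm above the bench at rest, 10 mm above the valve body; z up, x towards the flat. On it stands the steel D-shaft: 16 mm long, 14 mm diameter, flat 3.5 mm from the axis on the +x side; the top 3.5 mm taper inwards by up to 2.2 mm. It slides down but does not turn.
- shaft (a joint): how far the D-shaft is pressed down into the valve (m): 0 at rest, 0.006 at the bottom stop. A spring resists: 5 N to start, 11 N at the bottom.
- knob_mid (a point): centre of the loose black knob, on its axis, 24 mm above its underside (half-way up); z up, x towards its pointed nose. It stands upright on the bench, about 70 g. Fully home, its underside sits on the shaft's collar, so this point is then 24 mm above shaft_seat.
- knob: the same knob, origin at the centre of its underside: skirt 50 mm diameter, 22 mm high; on it a finger bar 22 to 48 mm above the underside, 16 mm wide across y, from x = -22 to 18 mm, then a nose tapering to x = 34 mm, a pale index line on its top. Bore in the underside: 19 mm deep, 15.8 mm diameter, with a flat 4.3 mm from the axis on the nose's side (+x).
- bowl_mid (a point): bystander: loose clay bowl, 110 mm diameter, 50 mm high, the point at its mid-height, beyond the work
- beaker_mid (a point): bystander: loose white ceramic beaker, 72 mm diameter, 85 mm high, the point at its mid-height, beyond the work
- rib_mid (a point): bystander: loose flat wooden potter's rib, 45 x 100 x 8 mm, the point at its centre, between the robot and the work
There are look-alikes about, which are no part of the job. There is more than one size of the part that bears lever; the job needs the smaller.

How it is judged (in metres and radians):
On the way, in this order (a step that is already met when the one before it is completed fails the run):
1. the re-arm lever is swung to its stop (value of joint lever above 0.93 rad), for 0.1 s.
2. the lever has sprung back to rest and is let go (value of joint lever below 0.06 rad and contact force between the fingers and lever below 0.5 N), for 0.1 s.
3. the knob is fully home on the D-shaft, flats matched (horizontal distance between knob_mid and shaft_seat below 0.003 m and z of knob_mid in the frame of shaft_seat between 0.02 and 0.0265 m and angle between the z axis of knob_mid and the z axis of shaft_seat, either way round below 0.09 rad and angle between the x axis of knob_mid and the x axis of shaft_seat, either way round below 0.35 rad), for 0.2 s.
At the end, for the whole second after the job is handed in: The knob sits fully home on the D-shaft (underside within 2.5 mm of the collar, axes within 3 mm, upright within 5 degrees, flats matched within 20 degrees), the gripper's fingers are still on it and keep the shaft pressed at least 4.5 of its 6 mm, and the lever is back at rest (within 0.06 rad) (all of step 3 and value of joint shaft above 0.0045 m and contact force between the fingers and knob above 2 N and contact force between knob and shaft above 4 N and value of joint lever below 0.06 rad); the arm keeps its last pose, push and grip.
It fails at once if the bowl is disturbed (moved over 20 mm) (distance of bowl_mid from where it was at the start of the episode above 0.02 m).
It fails at once if the beaker is disturbed (moved over 20 mm) (distance of beaker_mid from where it was at the start of the episode above 0.02 m).
It fails at once if the rib is disturbed (moved over 20 mm) (distance of rib_mid from where it was at the start of the episode above 0.02 m).
It also fails if it takes over 58 s, if anything falls off the work surface, if the arm or the gripper's body presses on something with over 40 N, if the wrist force passes 120 N, or if a joint passes its speed limit or range.

## Working session

There is one attempt and no reset: what is moved stays moved. The work goes in short steps, Python scripts to look and compute and a shell command to move; the robot and the scene stay as the last step left them, time stands still between calls to the robot, and variables do not carry over. Pictures are saved under pics/ and viewed, and the job is handed in when it is done.

```bash
ls; mkdir -p pics; cat > h.py <<'E'
import numpy as np, cv2
from scipy.spatial.transform import Rotation as R
from workcell import manip, viewer, order
def cap(n,fn=None,crop=None,scale=1):
    s=manip.get_state()
    im,d=viewer.capture(n)
    if fn: save(im,fn,crop,scale)
    return s,im,d
def save(im,fn,crop=None,scale=1):
    o=im[:,:,::-1]
    if crop: o=o[crop[1]:crop[3],crop[0]:crop[2]]
    if scale!=1:o=cv2.resize(o,None,fx=scale,fy=scale,interpolation=cv2.INTER_CUBIC)
    cv2.imwrite('pics/'+fn,o)
def T(n,s=None):
    c=viewer.calibration(n)
    if n!='wrist': return np.array(c['K']),np.array(c['extrinsics'])
    E=np.eye(4);q=s['orientation'];E[:3,:3]=R.from_quat([q[1],q[2],q[3],q[0]]).as_matrix();E[:3,3]=s['ee_pos']
    return np.array(c['K']),E@np.array(c['hand_eye'])
def ray(n,s,u,v):
    K,E=T(n,s);c=viewer.calibration(n);D=np.array(c.get('distortion',np.zeros(5)),float).ravel()
    p=cv2.undistortPoints(np.array([[[u,v]]],float),K,D)[0,0]
    return E[:3,3],E[:3,:3]@np.array([p[0],-p[1],-1.])
def atz(n,s,u,v,z):
    o,r=ray(n,s,u,v);return o+r*(z-o[2])/r[2]
def atd(n,s,u,v,d):
    o,r=ray(n,s,u,v);return o+r*d[int(v),int(u)]
def cloud(n,s,d):
    K,E=T(n,s);c=viewer.calibration(n);D=np.array(c.get('distortion',np.zeros(5)),float).ravel()
    v,u=np.mgrid[0:400,0:640]
    p=cv2.undistortPoints(np.stack([u,v],-1).reshape(-1,1,2).astype(float),K,D)[:,0]
    P=np.c_[p[:,0],-p[:,1],-np.ones(len(p))]*d.reshape(-1,1)
    P=P@E[:3,:3].T+E[:3,3];P[d.ravel()==0]=np.nan
    return P.reshape(400,640,3)
E
python3 - <<'E'
from h import *
for n in ['scene','side','wrist']:
    s,im,d=cap(n,n+'0.png'); c=viewer.calibration(n)
    print(n,{k:np.round(v,3).tolist() if not isinstance(v,str) else v for k,v in c.items()})
print(s)
E
```

```text
pics
scene {'K': [[429.883, 0.0, 328.502], [0.0, 429.883, 204.617], [0.0, 0.0, 1.0]], 'extrinsics': [[-0.696, -0.383, 0.607, 1167.749], [0.718, -0.348, 0.603, 590.008], [-0.02, 0.856, 0.517, 613.402], [0.0, 0.0, 0.0, 1.0]]}
side {'K': [[390.435, 0.0, 325.272], [0.0, 390.435, 196.747], [0.0, 0.0, 1.0]], 'extrinsics': [[-0.8, 0.411, -0.436, 196.868], [-0.599, -0.566, 0.565, 507.302], [-0.014, 0.714, 0.7, 719.889], [0.0, 0.0, 0.0, 1.0]]}
wrist {'K': [[303.023, 0.0, 321.651], [0.0, 303.023, 194.19], [0.0, 0.0, 1.0]], 'hand_eye': [[0.001, 0.953, 0.303, 80.791], [1.0, -0.001, -0.001, -0.867], [-0.0, 0.303, -0.953, -92.517], [0.0, 0.0, 0.0, 1.0]]}
{'time_s': 0.1, 'q': array([ 1.05341998,  0.43511174,  0.02499612,  1.57402239, -0.01158314,
        1.13401842, -0.0750972 ]), 'dq': array([ 0.00037883, -0.001527  , -0.00095062, -0.00306429,  0.00012493,
       -0.00086854,  0.00045413]), 'joint_torque': array([ 3.95068826e-03, -6.69122815e+01,  9.88452360e-01, -3.15148652e+01,
       -6.05273922e-02,  3.74625146e-02,  6.18994613e-05]), 'ee_pos': array([ 251.65456559, -571.68093952,  291.54319142]), 'orientation': array([-6.72729637e-04,  9.78580038e-01,  2.05865512e-01, -2.19455279e-04]), 'force': array([-0.48377415, -1.20130254, -0.3955649 ]), 'moment': array([-0.04195202,  0.00579685,  0.0231884 ]), 'opening': 91.93675200188638}
```

View pics/scene0.png

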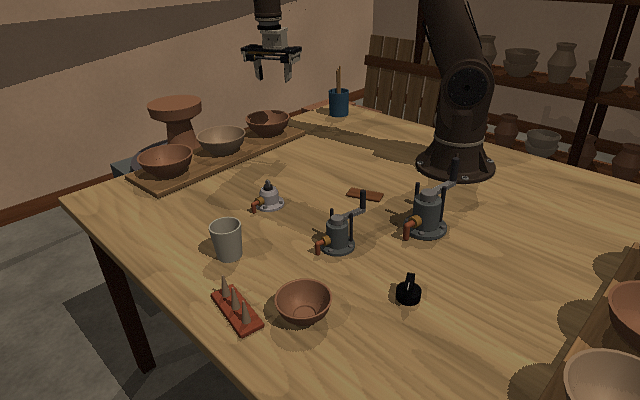

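View pics/side0.png

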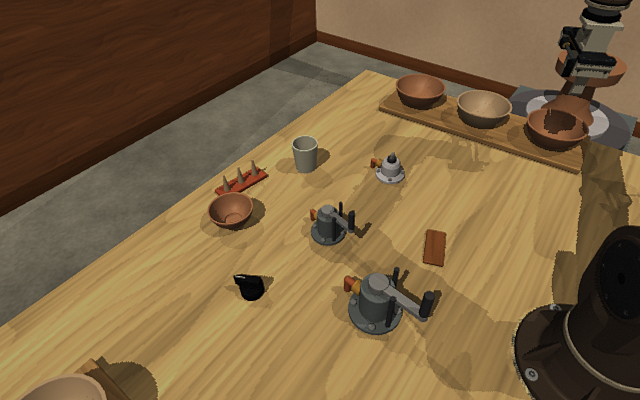

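View pics/wrist0.png

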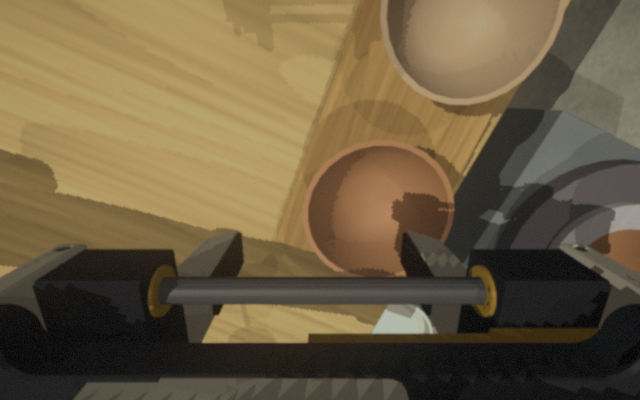

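The scene view shows two lever valves: one at scene (337,235) / side (328,225), and a bigger one at scene (427,215) / side (375,300). The pilot valve is at (268,195), the knob at (408,292), the bowl at (303,302), the beaker at (227,240) and the rib at (365,194). The one at (337,235) looks smaller, so I'll measure both and look at a crop.

```bash
python3 - <<'E'
from h import *
np.set_printoptions(suppress=True,precision=1)
out={}
for n in ['scene','side']:
    s,im,d=cap(n); P=cloud(n,s,d); out[n]=P
    np.save(n+'_P.npy',P); np.save(n+'_im.npy',im)
    for t in ['lever','lever_handle','pilot_valve','shaft','knob','bowl_mid','beaker_mid','rib_mid']:
        for r in viewer.search_frame(t,n)[:3]: print(n,t,np.array(r['centre']),round(r['confidence'],2))
    if n=='scene': save(im,'sc1.png',(230,160,470,310),3.3)
    else: save(im,'si1.png',(220,130,460,330),3)
E
```

```text
scene lever [313.8 136.1 104.1] 0.81
scene lever [523.5  29.8  83.1] 0.69
scene lever_handle [310.2 144.  107.6] 0.82
scene lever_handle [524.8  29.3  77.8] 0.71
scene pilot_valve [614.9 252.4  22.5] 0.62
scene pilot_valve [ 569.2 -239.1   29.9] 0.6
scene shaft [ 554.9 -245.9   64.2] 0.62
scene knob [609.1 244.1  23.6] 0.95
scene bowl_mid [765.4 113.7  29.2] 0.8
scene beaker_mid [ 773.1 -122.2   59.3] 0.75
scene rib_mid [339.1 -76.   12.5] 0.52
side lever [525.2  31.4  79. ] 0.81
side lever [317.2 138.7 103.4] 0.74
side lever_handle [315.7 140.3 104.4] 0.63
side pilot_valve [ 549.2 -238.3   26.2] 0.57
side shaft [335.9 -84.9  12.6] 0.69
side shaft [ 550.9 -246.5   58.9] 0.58
side knob [592.8 249.   24.1] 0.6
side bowl_mid [790.9 116.8  30.1] 0.89
side beaker_mid [ 755.6 -135.2   58.9] 0.81
side rib_mid [334.7 -87.5   9.7] 0.96
```

View pics/si1.png

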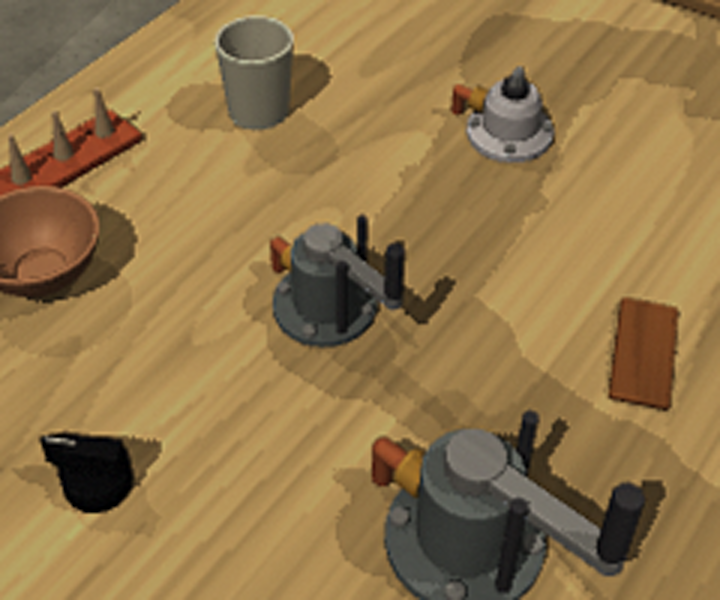

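View pics/sc1.png

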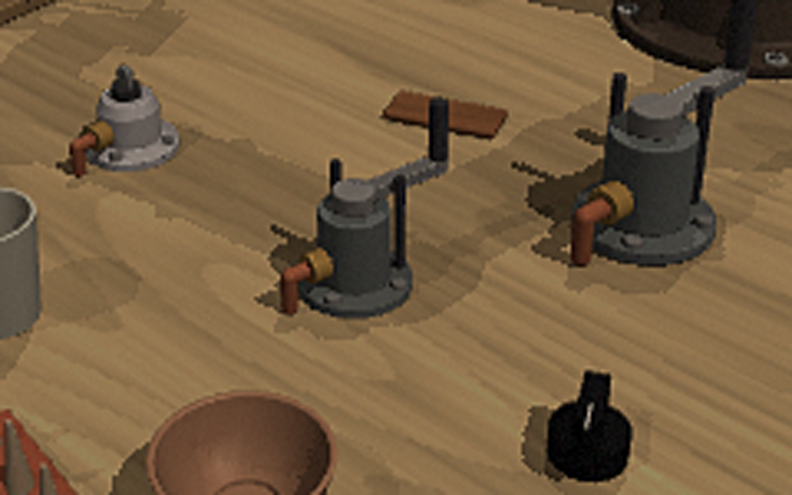

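The crops show the smaller lever valve at scene (337,235) and the larger one at (427,215). The small one's pin should top out at 126 mm, so I'll check that with the point clouds.

```bash
python3 - <<'E'
from h import *
np.set_printoptions(suppress=True,precision=1)
for n in ['scene','side']:
    P=np.load(n+'_P.npy').reshape(-1,3)
    def sel(x,y,r,z0,z1):
        m=(np.hypot(P[:,0]-x,P[:,1]-y)<r)&(P[:,2]>z0)&(P[:,2]<z1);return P[m]
    a=sel(525,30,130,92,200); print(n,'small pin',len(a),np.median(a,0),a[:,2].max(),a.min(0),a.max(0))
    a=sel(525,30,130,72,80);  print(' arm slab',len(a)); 
    a=a[np.argsort(a[:,0])]; print(a[::max(1,len(a)//14)])
    a=sel(550,-242,60,52,90); print(' shaft',len(a),np.median(a,0),a.min(0),a.max(0))
    a=sel(600,248,60,42,70); print(' knob top',len(a),np.median(a,0),a.min(0),a.max(0))
    a=sel(600,248,60,5,70); print(' knob all',len(a),np.median(a,0),a.min(0),a.max(0))
    a=sel(320,140,160,100,250); print(' big',a[:,2].max())
E
```

```text
scene small pin 86 [498.7  37.5 111.2] 126.49537220102496 [486.9  27.9  92.2] [503.1  42.  126.5]
 arm slab 187
[[490.6  39.4  74.2]
 [499.4  28.1  79.2]
 [506.9  37.7  75.4]
 [513.4  27.7  77. ]
 [519.7  36.4  72.5]
 [525.4  38.2  76. ]
 [536.8  23.4  77.8]
 [541.4  33.8  76.2]
 [545.3  31.1  76.8]
 [551.2  30.2  73.8]
 [557.1  26.2  77.6]
 [563.   22.4  78.8]
 [569.7  34.7  79.2]
 [576.2  31.4  72.7]
 [582.9  16.   77.3]]
 shaft 67 [ 557.8 -244.9   59.4] [ 543.6 -262.7   52.4] [ 567.4 -236.8   76.5]
 knob top 153 [605.5 248.1  47.5] [576.9 228.4  42.2] [630.5 261.8  50.3]
 knob all 565 [610.4 251.9  22.5] [574.7 220.1   5.1] [631.4 271.1  50.3]
 big 164.5193903931064
side small pin 93 [491.6  37.5 112.7] 128.51322831256925 [486.7  27.9  92.2] [501.2  40.5 128.5]
 arm slab 176
[[487.3  39.   77.7]
 [494.9  39.4  79.4]
 [505.7  38.9  78.2]
 [510.2  28.7  79. ]
 [515.1  36.7  73.1]
 [521.7  35.   73.8]
 [525.8  21.6  78.9]
 [531.4  32.9  78.8]
 [536.2  37.5  76.5]
 [541.6  22.5  79.4]
 [549.1  27.3  78.9]
 [552.9  -8.9  78.6]
 [555.7  10.6  76.9]
 [562.3  32.2  78.1]
 [570.9   5.4  79.6]]
 shaft 77 [ 552.3 -245.9   61. ] [ 532.9 -262.6   52.1] [ 571.8 -235.8   78.4]
 knob top 203 [600.8 246.9  48. ] [577.2 227.7  42.2] [629.2 261.3  52.5]
 knob all 590 [593.  251.5  29.5] [574.1 219.2   5.1] [629.2 269.4  52.5]
 big 167.0926251848873
```

The clouds confirm it: pin top at 126 mm for the small valve against 165 mm for the big one, with the pin near (495,36). Next I'll bring the wrist camera over the pilot valve for a precise reading, then go to the lever.

```bash
python3 -m creep '[[310,-237,0,0,0,0.415],[310,-237,0,0,0,0.415],[310,-237,0,0,0,0.415],[310,-237,0,0,0,0.415],[310,-237,0,0,0,0.415],[310,-237,0,0,0,0.415],[310,-237,0,0,0,0.415],[310,-237,0,0,0,0.415],[310,-237,0,0,0,0.415],[310,-237,0,0,0,0.415]]' 1; python3 - <<'E'
from h import *
s,im,d=cap('wrist','w1.png'); np.savez('w1.npz',im=im,d=d); import pickle; pickle.dump(s,open('w1.pkl','wb'))
print(s['ee_pos'],s['orientation'],s['q'])
E
```

```text
time_s: 2.05
ee_pos: [440.5, -229.4, 292.3]
orientation: [0.0, 1.0, 0.001, 0.0]
force: [0.3, -0.3, 1.2]
opening: 92.1
[ 440.52382599 -229.42361145  292.34659803] [1.04764165e-04 9.99999315e-01 1.16197499e-03 9.81657337e-05] [ 0.42650291  0.2306863  -0.06549717  1.87394679  0.01752788  1.03724607
 -1.21464772]
```

View pics/w1.png

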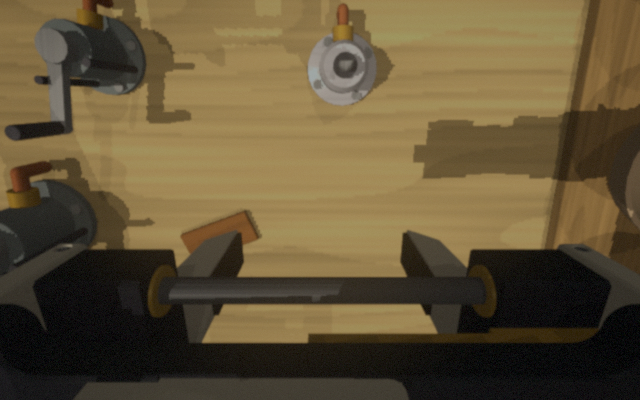

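The wrist view shows the pilot valve at (345,62) with its pipe pointing up in the image (+x). I'll move closer to see the D-shaft's flat.

```bash
python3 -m creep '[[45,16,80,0,0,0],[45,16,80,0,0,0],[45,16,80,0,0,0],[45,16,80,0,0,0]]' ; python3 - <<'E'
from h import *
s,im,d=cap('wrist'); np.savez('w2.npz',im=im,d=d); import pickle; pickle.dump(s,open('w2.pkl','wb'))
print(s['ee_pos'],s['orientation'])
save(im,'w2.png')
P=cloud('wrist',s,d).reshape(-1,3); np.set_printoptions(suppress=True,precision=1)
m=(P[:,2]>63)&(np.hypot(P[:,0]-553,P[:,1]+243)<40); a=P[m]; print(len(a),a.mean(0),a.min(0),a.max(0))
m=(P[:,2]>75)&(np.hypot(P[:,0]-553,P[:,1]+243)<40); a=P[m]; print(len(a),a.mean(0),a.min(0),a.max(0))
E
```

```text
time_s: 2.5
ee_pos: [484.0, -247.6, 211.4]
orientation: [-0.0, 1.0, -0.001, -0.001]
force: [0.4, 0.1, 0.6]
opening: 91.9
[ 483.99262191 -247.55862665  211.37238134] [-1.97652679e-04  9.99998283e-01 -1.32343040e-03 -1.28199847e-03]
345 [ 540.  -249.3  121.3] [ 513.  -259.    63.4] [ 556.3 -236.4  228.9]
246 [ 535.2 -248.1  140.8] [ 513.  -257.4   75. ] [ 555.7 -236.4  228.9]
```

View pics/w2.png

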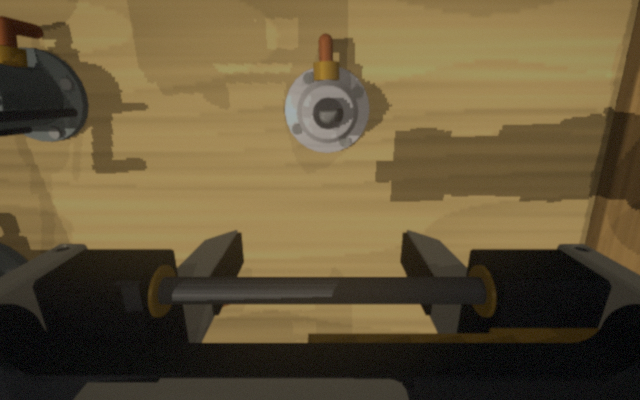

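```bash
python3 - <<'E'
from h import *
im=np.load('w2.npz')['im']; 
o=im[90:135,305:355][:,:,::-1].astype(float); o=np.clip(o*1.8,0,255).astype(np.uint8)
cv2.imwrite('pics/w2c.png',cv2.resize(o,None,fx=12,fy=12,interpolation=cv2.INTER_CUBIC))
im=np.load('side_im.npy');save(im,'si2.png',(360,140,420,190),12)
E
```

```text
(no output)
```

View pics/w2c.png

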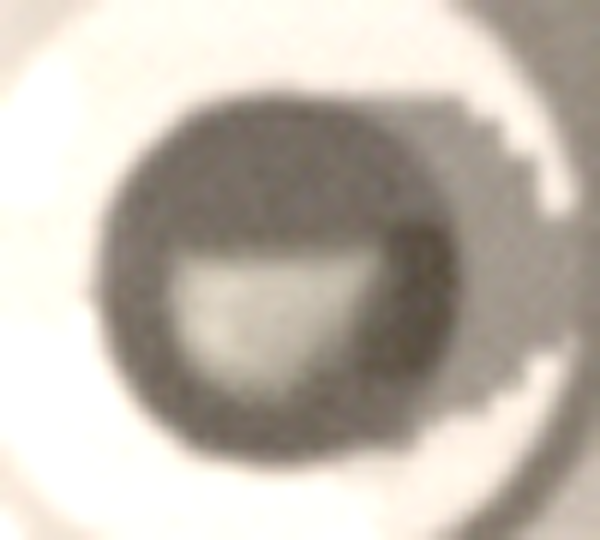

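View pics/si2.png

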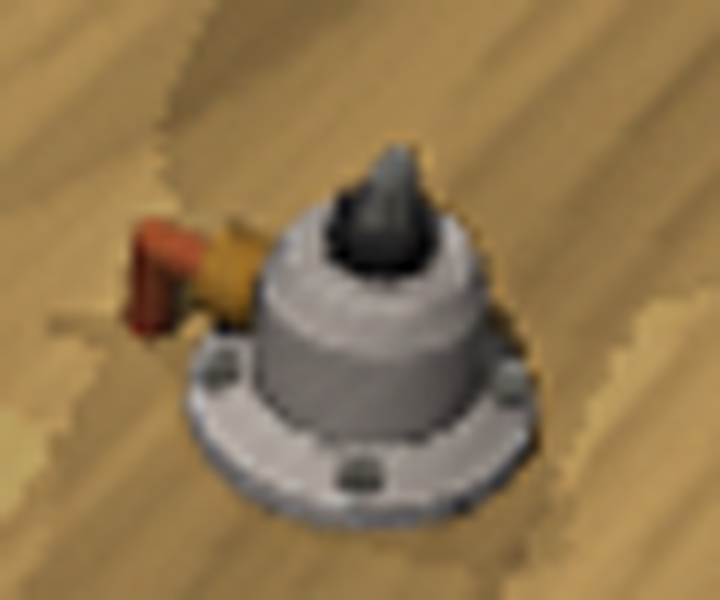

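The flat faces up in the image (+x, towards the pipe): its edge runs nearly horizontally in the crop, (165,250) to (385,245), and the collar centre is at pixel (328.2,113.3).

```bash
python3 - <<'E'
from h import *; import pickle
np.set_printoptions(suppress=True,precision=1)
s=pickle.load(open('w2.pkl','rb'))
print('collar',atz('wrist',s,328.2,113.3,60))
a=atz('wrist',s,305+165/12,90+250/12,76);b=atz('wrist',s,305+385/12,90+245/12,76);print('flat edge',a,b,np.degrees(np.arctan2(*(b-a)[:2])))
print('shaft top edge mid', (a+b)/2)
im=np.load('w2.npz')['im'].astype(int)
# collar+flange segmentation
g=im.max(2)-im.min(2); 
m=((g<28)&(im.sum(2)>330)).astype(np.uint8); 
sub=np.zeros_like(m); sub[55:165,270:385]=m[55:165,270:385]
n,l,st,c=cv2.connectedComponentsWithStats(sub); i=1+np.argmax(st[1:,4]); print(st[i],c[i])
cn=max(cv2.findContours((l==i).astype(np.uint8),0,1)[0],key=len)
e=cv2.fitEllipse(cv2.convexHull(cn)); print(e, atz('wrist',s,*e[0],6))
r=(im[:,:,0]>1.6*im[:,:,2])&(im[:,:,0]>1.5*im[:,:,1]);ys,xs=np.nonzero(r[20:80,300:360]);u=xs.mean()+300;v=ys.mean()+20;print('pipe',u,v,atz('wrist',s,u,v,26))
E
```

```text
collar [ 552.6 -252.8   60. ]
flat edge [ 555.2 -245.6   76. ] [ 555.5 -258.9   76. ] 178.8319692060107
shaft top edge mid [ 555.3 -252.2   76. ]
[ 285   69   74   83 2918] [314.  115.4]
((320.4903869628906, 112.87073516845703), (67.3919677734375, 86.70867156982422), 149.30599975585938) [ 550.4 -246.6    6. ]
pipe 325.0355987055016 47.6084142394822 [ 603.9 -250.6   26. ]
```

The shaft axis is near (552.5,-252) by the wrist camera and y≈-248 by the fixed cameras. I'll resolve that difference later from the held knob. Now the lever.

```bash
python3 -m creep '[[-44,-270,-60,0,0,0.17],[-44,-270,-60,0,0,0.17],[-44,-270,-60,0,0,0.17],[-44,-270,-60,0,0,0.17],[-44,-270,-60,0,0,0.17],[-44,-270,-60,0,0,0.17],[-44,-270,-60,0,0,0.17]]' ; python3 - <<'E'
from h import *
s,im,d=cap('wrist'); np.savez('w3.npz',im=im,d=d); import pickle; pickle.dump(s,open('w3.pkl','wb'))
print(s['ee_pos'],s['orientation'],s['force'])
save(im,'w3.png')
P=cloud('wrist',s,d).reshape(-1,3); np.set_printoptions(suppress=True,precision=1)
for z0,z1 in ((118,130),(90,118),(70,81)):
    m=(P[:,2]>z0)&(P[:,2]<z1)&(np.hypot(P[:,0]-530,P[:,1]-30)<80); a=P[m]; print(len(a),np.median(a,0),a.min(0),a.max(0))
E
```

```text
time_s: 3.25
ee_pos: [440.9, 27.6, 275.1]
orientation: [-0.001, 0.997, -0.082, 0.003]
force: [0.3, -0.1, 0.3]
opening: 91.8
[440.94264181  27.64843927 275.13212598] [-9.89683892e-04  9.96612980e-01 -8.21897269e-02  2.53710965e-03] [ 0.28351959 -0.11456743  0.25829239]
242 [492.8  31.8 125.8] [485.8  25.3 119. ] [499.2  38.5 128.2]
48 [497.7  27.9 104. ] [491.   25.1  90. ] [499.2  36.4 117.9]
1523 [539.8  23.7  79.4] [493.3 -14.5  70. ] [580.3  38.3  81. ]
```

View pics/w3.png

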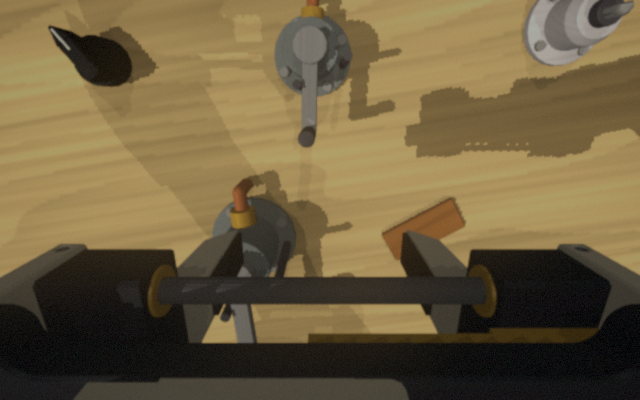

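The small lever shows the hinge cap at (311,43) and the pin top at (307,134). The larger valve is below it at (255,240).

```bash
python3 - <<'E'
from h import *; import pickle
np.set_printoptions(suppress=True,precision=1)
s=pickle.load(open('w3.pkl','rb'))
h=atz('wrist',s,311,43,81);p=atz('wrist',s,307,132,126);print(h,p,np.linalg.norm((h-p)[:2]),np.degrees(np.arctan2(*(p-h)[:2][::-1])))
for t in ['lever','lever_handle','lever_hinge','knob','shaft','pilot_valve']:
    for r in viewer.search_frame(t,'wrist')[:3]: print(t,np.array(r['centre']),round(r['confidence'],2))
d=np.load('w3.npz')['d'];P=cloud('wrist',s,d)
for u,v in((311,43),(305,35),(307,132)):print(P[v,u])
im=np.load('w3.npz')['im'];save(im,'w3c.png',(260,0,370,160),3.5)
E
```

```text
[567.1  16.2  81. ] [497.7  29.9 126. ] 70.73173533803583 168.76456232906003
lever [320.6 136.4 109.5] 0.81
lever [547.2  22.7  84.1] 0.78
lever [ 550.  -241.2   55.2] 0.15
lever_handle [545.1  22.7  80.8] 0.8
lever_handle [320.4 130.8  99.5] 0.71
lever_hinge [318.5 135.5 103.3] 0.76
lever_hinge [548.3  27.8  76.6] 0.75
knob [602.1 237.   27.5] 0.73
shaft [ 549.9 -244.8   59.9] 0.85
pilot_valve [ 546.3 -232.9   34.9] 0.75
[567.2  16.1  80.5]
[574.2  20.1  80.3]
[497.6  30.  125. ]
```

View pics/w3c.png

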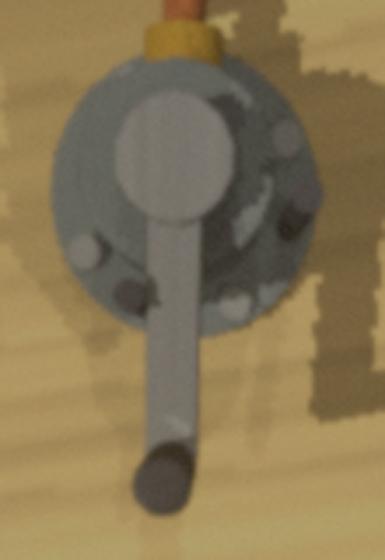

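Hinge ≈ (567.5,18), pin ≈ (493.5,33), distance 75 mm as it should be. I'll straddle the pin with the jaws part open.

```bash
python3 -m creep '[[51,-14,0,0,0,0],[51,-14,40,0,0,0],[51,-14,80,0,0,0],[51,-14,122,0,0,0],[51,-14,122,0,0,0],[51,-14,122,0,0,0]]' 0.45 ; python3 - <<'E'
from h import *
s,im,d=cap('wrist','w4.png'); s,im,d=cap('side','si4.png',(250,120,450,300),4)
E
```

```text
time_s: 4.2
ee_pos: [493.7, 28.4, 150.4]
orientation: [0.0, 0.996, -0.085, -0.001]
force: [1.5, -0.2, 0.1]
opening: 48.2
```

View pics/w4.png

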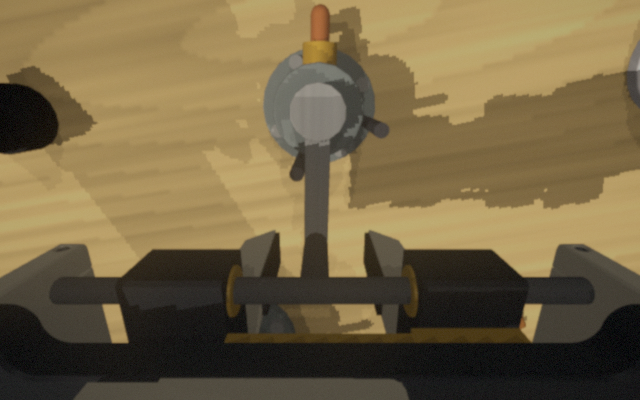

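View pics/si4.png

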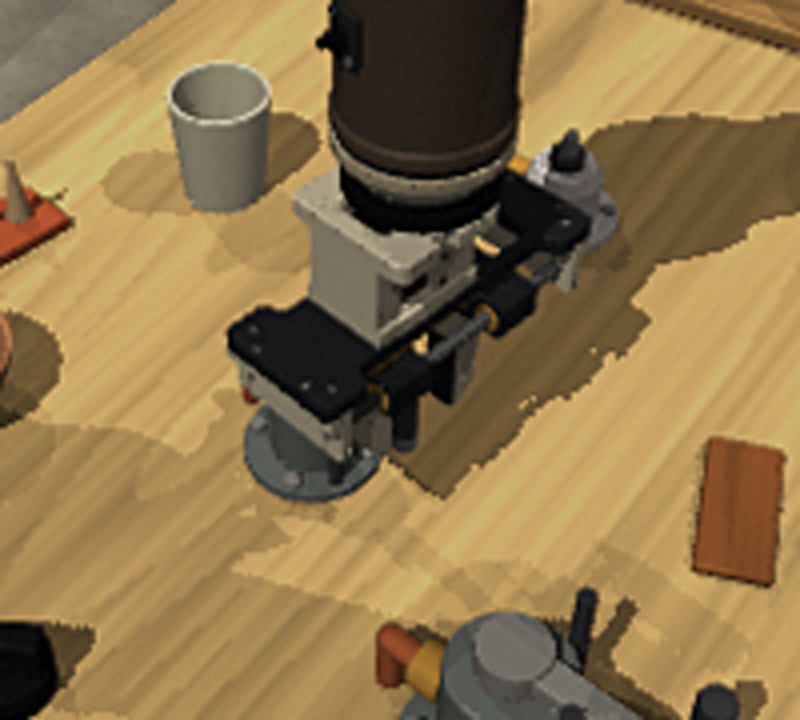

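The pin sits between the fingers at (316,260), near the finger mid-line at 321. I'll narrow the jaws and swing along the arc, turning with the lever.

```bash
python3 -m creep '[[0,0,-1,0,0,0],[0,0,-1,0,0,0],[0,0,-1,0,0,0],[1,10.5,-1,0,0,-0.14],[3,21,-1,0,0,-0.28],[7,31,-1,0,0,-0.42],[12,40.5,-1,0,0,-0.56],[18,49,-1,0,0,-0.7],[26,57,-1,0,0,-0.84],[36,65,-1,0,0,-0.97],[38,66,-1,0,0,-0.98],[38,66,-1,0,0,-0.98]]' 0.27 10; python3 - <<'E'
from h import *
s,im,d=cap('wrist','w5.png'); print(s['force'],s['moment'],s['opening'])
E
```

```text
time_s: 5.5
ee_pos: [519.5, -41.6, 151.4]
orientation: [-0.001, 0.919, 0.394, -0.0]
force: [-3.9, 4.0, 3.6]
opening: 24.8
[-3.88638554  4.03132801  3.58180881] [0.80420577 0.62445287 0.00458869] 24.843604472575503
```

View pics/w5.png

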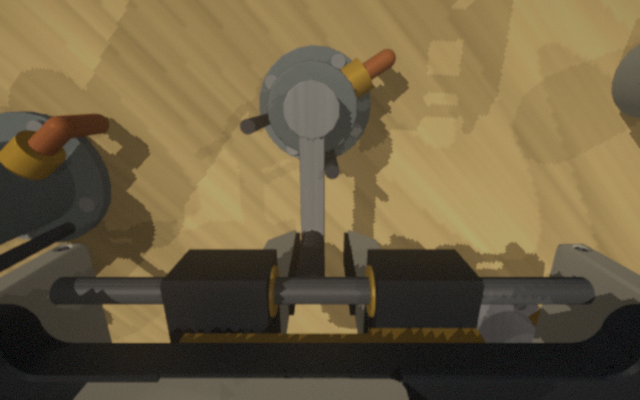

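The arm is close to the stop post at (332,165) and the force is about 5.6 N. I'll push a little further to be sure it's on the stop.

```bash
python3 -m creep '[[0,4,0,0,0,-0.03],[0,6,0,0,0,-0.05],[0,6,0,0,0,-0.05],[0,6,0,0,0,-0.05]]'; python3 - <<'E'
from h import *
s,im,d=cap('wrist','w6.png'); print(s['force'],s['moment'],s['opening'])
E
```

```text
time_s: 5.95
ee_pos: [521.2, -42.4, 151.2]
orientation: [-0.003, 0.908, 0.418, -0.002]
force: [-14.2, 14.9, 11.7]
opening: 25.5
[-14.15483199  14.94909876  11.68486626] [3.07957666 2.87531207 0.02143191] 25.538983494289383
```

View pics/w6.png

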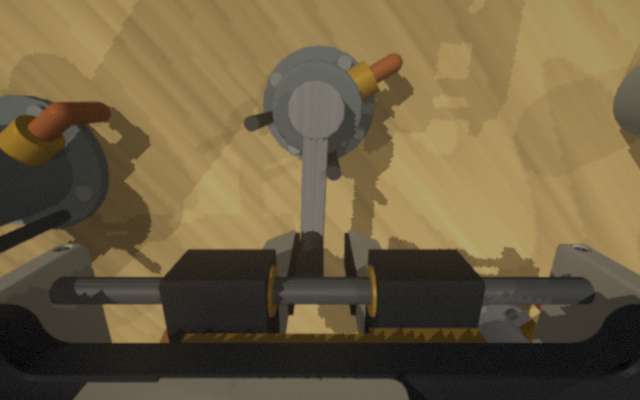

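20 N horizontal and almost no further motion means the stop is reached. I'll swing back along the arc.

```bash
python3 -m creep '[[0.7,-10,0,0,0,0.13],[3,-21,0,0,0,0.26],[7,-32,0,0,0,0.39],[12,-43,0,0,0,0.52],[18,-53,0,0,0,0.65],[25,-62,0,0,0,0.78],[33,-69,0,0,0,0.91],[38,-72.5,0,0,0,1.03],[38,-72.5,0,0,0,1.03],[38,-72.5,0,0,0,1.03]]'; python3 -m creep '[[0,0,0,0,0,0],[0,0,0,0,0,0]]' 0.5;python3 - <<'E'
from h import *
s,im,d=cap('wrist','w7.png'); print(s['force'],s['moment'],s['opening'])
E
```

```text
time_s: 7.0
ee_pos: [494.3, 29.3, 151.4]
orientation: [0.0, 0.997, -0.083, 0.0]
force: [-0.7, -0.4, 0.7]
opening: 25.0
time_s: 7.2
ee_pos: [494.3, 28.8, 151.2]
orientation: [0.0, 0.996, -0.085, -0.0]
force: [-0.7, -0.3, -0.1]
opening: 36.4
[-0.66667749 -0.31355249 -0.12675541] [-0.01414837  0.03227564 -0.03127618] 36.38961320852898
```

View pics/w7.png

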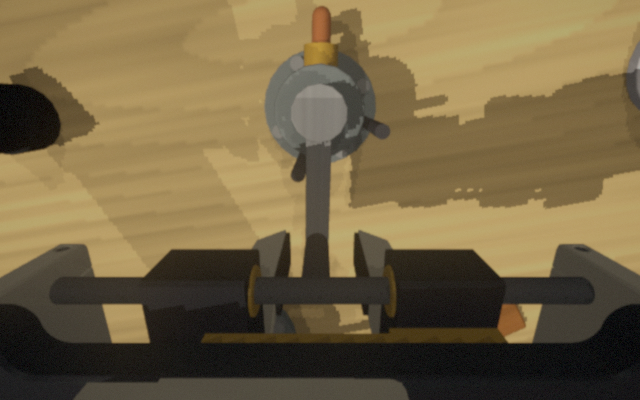

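The lever is back at rest, with near-zero force and the pin centred between the fingers. Now I'll lift away and look at the knob.

```bash
python3 -m creep '[[0,0,-50,0,0,0],[0,-40,-70,0,0,-0.1],[-1,-221,-66,0,0,-0.17],[-1,-221,-66,0,0,-0.17],[-1,-221,-66,0,0,-0.17],[-1,-221,-66,0,0,-0.17],[-1,-221,-66,0,0,-0.17],[-1,-221,-66,0,0,-0.17]]' 1; python3 - <<'E'
from h import *
s,im,d=cap('wrist'); np.savez('w8.npz',im=im,d=d); import pickle; pickle.dump(s,open('w8.pkl','wb'))
print(s['ee_pos'],s['orientation'],s['force'])
save(im,'w8.png')
P=cloud('wrist',s,d).reshape(-1,3); np.set_printoptions(suppress=True,precision=1)
m=(P[:,2]>44)&(P[:,2]<56)&(np.hypot(P[:,0]-602,P[:,1]-247)<60); a=P[m]; print(len(a),a.mean(0),a.min(0),a.max(0))
c=a[:,:2]-a[:,:2].mean(0); w,V=np.linalg.eigh(c.T@c); ax=V[:,1]; print(np.degrees(np.arctan2(ax[1],ax[0])), (c@ax).min(),(c@ax).max(),(c@V[:,0]).min(),(c@V[:,0]).max())
o=np.clip(im[40:200,240:400][:,:,::-1].astype(float)*2,0,255).astype(np.uint8); cv2.imwrite('pics/w8c.png',cv2.resize(o,None,fx=3.6,fy=3.6,interpolation=cv2.INTER_CUBIC))
s2,im2,d2=cap('side','si8.png')
E
```

```text
time_s: 8.05
ee_pos: [530.6, 247.4, 216.8]
orientation: [0.0, 1.0, 0.001, -0.0]
force: [-0.0, -1.0, 0.8]
opening: 91.8
[530.55704521 247.41992369 216.75652518] [ 3.24683815e-04  9.99999688e-01  6.03010974e-04 -3.92742059e-04] [-0.03758824 -1.00107828  0.84901032]
1160 [600.9 244.9  48.1] [575.4 227.4  45. ] [627.7 260.   50.6]
-152.7358673177004 -29.959221594251115 25.996004787328612 -7.817393652264259 7.890719082456138
```

View pics/w8.png

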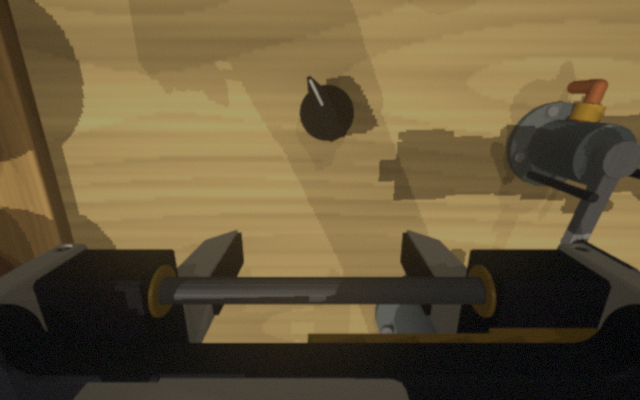

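View pics/w8c.png

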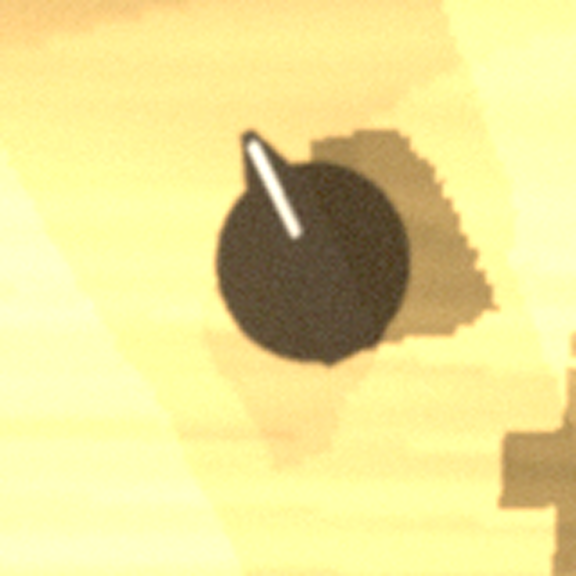

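View pics/si8.png

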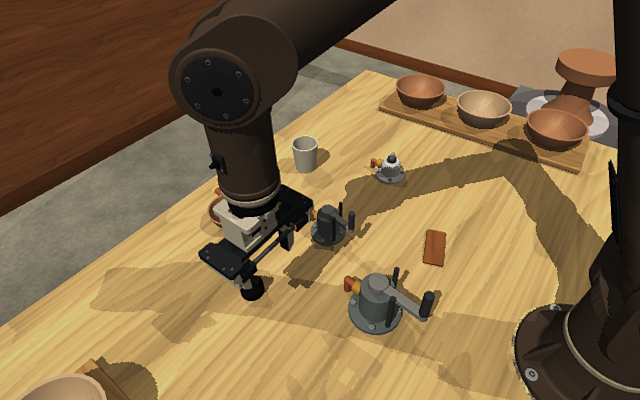

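The knob: the bar axis is at +27° (nose towards +x+y, index line in the crop from (297,235) to (250,140), which gives 26°), and the axis is at (597.5,243.3). The bar's measured length of 56 mm and width of 16 mm match the description. I'll align above it and then descend.

```bash
python3 -m creep '[[40,4,0,0,0,-0.14],[67,4,40,0,0,-0.28],[67,4,70,0,0,-0.42],[67,4,70,0,0,-0.475],[67,4,70,0,0,-0.475],[67,4,70,0,0,-0.475]]' 0.6; python3 - <<'E'
from h import *
s,im,d=cap('wrist'); print(s['ee_pos'],s['opening']);o=np.clip(im[:,:,::-1].astype(float)*1.7,0,255).astype(np.uint8);cv2.imwrite('pics/w9.png',o)
E
```

```text
time_s: 8.75
ee_pos: [598.3, 242.2, 147.8]
orientation: [0.0, 0.972, 0.233, 0.0]
force: [-0.2, -0.2, 0.3]
opening: 55.4
[598.28915859 242.20724847 147.83242802] 55.4088635322987
```

View pics/w9.png

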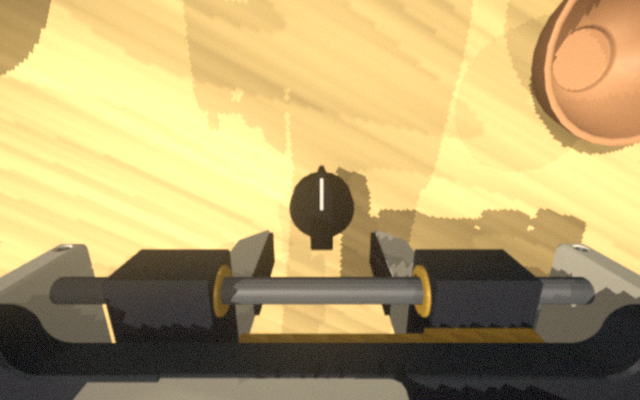

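The knob at (321,205) is centred between the fingers and its line is vertical. Descend and grip.

```bash
python3 -m creep '[[0,0,40,0,0,0],[0,0,55,0,0,0],[0,0,58,0,0,0],[0,0,58,0,0,0],[0,0,58,0,0,0]]'; python3 -m creep '[[0,0,0,0,0,0],[0,0,0,0,0,0],[0,0,0,0,0,0],[0,0,0,0,0,0],[0,0,0,0,0,0],[0,0,0,0,0,0]]' 0 40; python3 - <<'E'
from h import *
s,im,d=cap('wrist'); print(s['ee_pos'],s['opening']);o=np.clip(im[:,:,::-1].astype(float)*1.7,0,255).astype(np.uint8);cv2.imwrite('pics/w10.png',o)
E
```

```text
time_s: 9.3
ee_pos: [598.4, 243.9, 90.5]
orientation: [-0.0, 0.972, 0.235, 0.001]
force: [-0.3, 0.6, 0.1]
opening: 55.0
time_s: 9.9
ee_pos: [597.8, 243.3, 89.3]
orientation: [0.0, 0.972, 0.235, -0.0]
force: [-0.0, -0.7, 0.4]
opening: 15.7
[597.77683981 243.31167147  89.25218791] 15.683096665836466
```

View pics/w10.png

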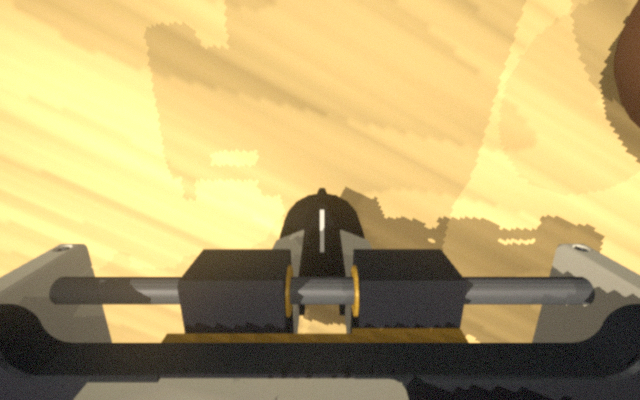

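Gripped: opening 15.7 mm on the 16 mm bar. I'll lift, and use the held knob to work out its offset in the tool frame and the wrist camera bias.

```bash
python3 -m creep '[[0,0,-30,0,0,0],[0,0,-70,0,0,0],[0,0,-110,0,0,0],[0,0,-110,0,0,0]]'; python3 - <<'E'
from h import *
np.set_printoptions(suppress=True,precision=2)
s,im,d=cap('wrist'); print(s['ee_pos'],s['opening'],s['force']);o=np.clip(im[150:270,250:400][:,:,::-1].astype(float)*1.9,0,255).astype(np.uint8);cv2.imwrite('pics/w11.png',cv2.resize(o,None,fx=5,fy=5,interpolation=cv2.INTER_CUBIC))
P=cloud('wrist',s,d)
c=viewer.calibration('wrist');K,E=T('wrist',s);W=np.eye(4);q=s['orientation'];W[:3,:3]=R.from_quat([q[1],q[2],q[3],q[0]]).as_matrix();W[:3,3]=s['ee_pos']
Q=(P.reshape(-1,3)-W[:3,3])@W[:3,:3]; Q=Q.reshape(400,640,3)
print(c.keys())
z=Q[:,:,2]; 
m=(z>36)&(z<95)&(np.abs(Q[:,:,1])<30)&(Q[:,:,0]>8)
im3=im.astype(int)
for z0,z1 in((38,46),(46,60),(60,72),(72,95)):
    a=Q[m&(z>z0)&(z<z1)]; 
    if len(a):print(z0,len(a),np.median(a,0),a.min(0),a.max(0))
# index line
br=m&(im3.sum(2)>240)&(z<46); ys,xs=np.nonzero(br); print('line',len(xs),xs.min(),xs.max(),ys.min(),ys.max(), np.median(Q[br],0),Q[br].min(0),Q[br].max(0))
E
```

```text
time_s: 10.35
ee_pos: [600.1, 245.0, 205.1]
orientation: [-0.001, 0.972, 0.235, 0.005]
force: [1.2, 0.3, -0.4]
opening: 15.7
[600.12 245.04 205.15] 15.740429316824931 [ 1.16  0.35 -0.43]
dict_keys(['K', 'hand_eye'])
38 1581 [16.41 -1.15 41.22] [  8.02 -25.62  38.  ] [34.24 23.95 45.99]
46 814 [ 9.41 -0.68 51.78] [  8.   -25.54  46.  ] [34.08 23.46 59.97]
60 1180 [15.01 -0.93 67.03] [  8.01 -24.29  60.03] [34.04 22.22 71.92]
72 414 [21.1   2.76 79.26] [  8.31 -24.    72.02] [24.24 21.36 87.69]
line 163 272 371 209 249 [24.17 -0.69 40.81] [  8.96 -25.62  39.29] [31.32 23.95 44.22]
```

View pics/w11.png

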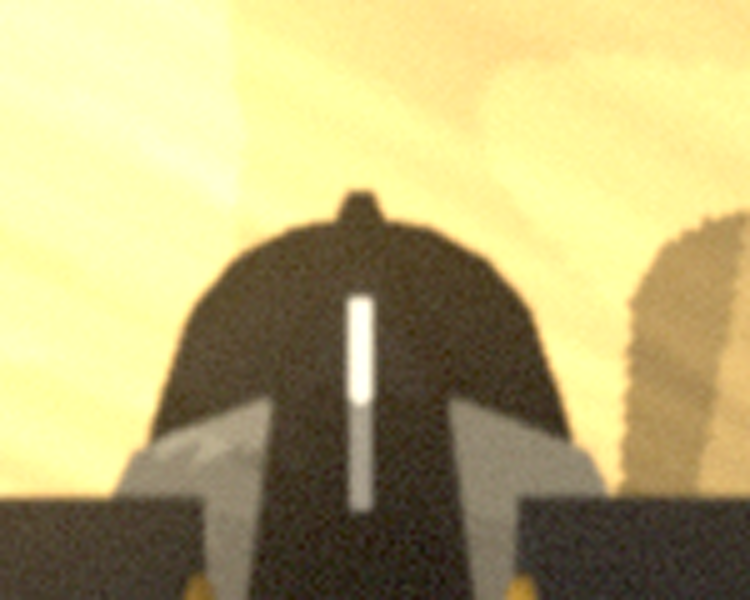

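The held knob shows its nose end at tool x = 34.2, so its axis is at tool x ≈ 0. The index line is at tool y ≈ -0.7, which is within the camera's bias. I'll move towards the pilot valve with the nose at yaw 0, high over the lever.

```bash
python3 -m creep '[[0,0,-30,0,0,0],[-329,388,-30,0,0,0.475],[-329,388,-30,0,0,0.475],[-329,388,-30,0,0,0.475],[-329,388,-30,0,0,0.475],[-329,388,-30,0,0,0.475],[-329,388,-30,0,0,0.475],[-329,388,-30,0,0,0.475],[-329,388,-30,0,0,0.475],[-329,388,-30,0,0,0.475],[-329,388,-30,0,0,0.475],[-329,388,-30,0,0,0.475]]'; python3 -m creep '[[0,0,20,0,0,0],[0,0,20,0,0,0],[0,0,20,0,0,0],[0,0,20,0,0,0]]'; python3 - <<'E'
from h import *
import pickle
L=[]
for i in range(6):
    s,im,d=cap('wrist'); L.append((s,im,d)); print(s['ee_pos'].round(1),s['orientation'].round(4))
pickle.dump(L,open('L12.pkl','wb'))
o=np.clip(im[:,:,::-1].astype(float)*1.5,0,255).astype(np.uint8);cv2.imwrite('pics/w12.png',o)
E
```

```text
time_s: 11.6
ee_pos: [479.0, -259.0, 227.8]
orientation: [0.001, 1.0, -0.005, -0.002]
force: [0.9, -0.1, -1.3]
opening: 15.9
time_s: 12.0
ee_pos: [482.8, -251.3, 209.5]
orientation: [-0.0, 1.0, 0.001, -0.0]
force: [1.0, 0.1, -0.1]
opening: 15.8
[ 482.8 -251.3  209.5] [-1.e-04  1.e+00  5.e-04 -0.e+00]
[ 483.  -251.5  209.7] [0.e+00 1.e+00 5.e-04 3.e-04]
[ 482.9 -251.6  209.7] [1.e-04 1.e+00 4.e-04 4.e-04]
[ 482.9 -251.7  209.7] [2.e-04 1.e+00 3.e-04 4.e-04]
[ 482.8 -251.8  209.7] [2.e-04 1.e+00 2.e-04 3.e-04]
[ 482.7 -251.9  209.6] [2.e-04 1.e+00 1.e-04 3.e-04]
```

View pics/w12.png

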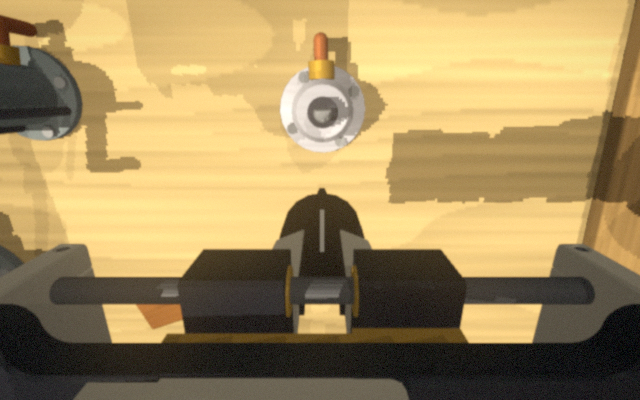

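```bash
python3 - <<'E'
from h import *; import pickle
np.set_printoptions(suppress=True,precision=2)
L=pickle.load(open('L12.pkl','rb'))
L=L[2:]
im=np.mean([l[1].astype(float) for l in L],0)
o=np.clip(im[85:140,295:355][:,:,::-1]*1.8,0,255).astype(np.uint8);cv2.imwrite('pics/w12c.png',cv2.resize(o,None,fx=12,fy=12,interpolation=cv2.INTER_CUBIC))
s=L[-1][0]; s['ee_pos']=np.mean([l[0]['ee_pos'] for l in L],0)
# tool-frame offsets for line & features
K,E=T('wrist',s)
for r in ['K']:pass
g=im.mean(2); sub=g[85:140,295:355]; m=(sub<105).astype(np.uint8)
n,l,st,c=cv2.connectedComponentsWithStats(m); print(st,c)
a=np.mean([np.where(l[2]==0,np.nan,l[2]) for l in L],0)
P=cloud('wrist',s,np.nan_to_num(a)); 
r=np.hypot(P[...,0]-552.5,P[...,1]+251)<60
for z0,z1 in((45,55),(56,66),(70,80)):
    q=P[r&(P[...,2]>z0)&(P[...,2]<z1)]; print(z0,len(q),q.mean(0),(q.min(0)+q.max(0))/2,q.min(0),q.max(0))
E
```

```text
[[   0    0   60   55 2040]
 [  13    0   47   54 1260]] [[23.95 29.01]
 [38.49 23.75]]
45 1840 [ 553.63 -252.2    49.46] [ 552.54 -252.48   49.97] [ 529.6  -275.87   45.01] [ 575.48 -229.1    54.93]
56 529 [ 553.54 -252.2    60.11] [ 552.34 -252.01   60.95] [ 540.62 -263.69   56.04] [ 564.06 -240.32   65.86]
70 223 [ 551.61 -252.2    75.2 ] [ 551.06 -251.97   73.51] [ 546.39 -258.61   70.02] [ 555.74 -245.34   77.01]
```

View pics/w12c.png

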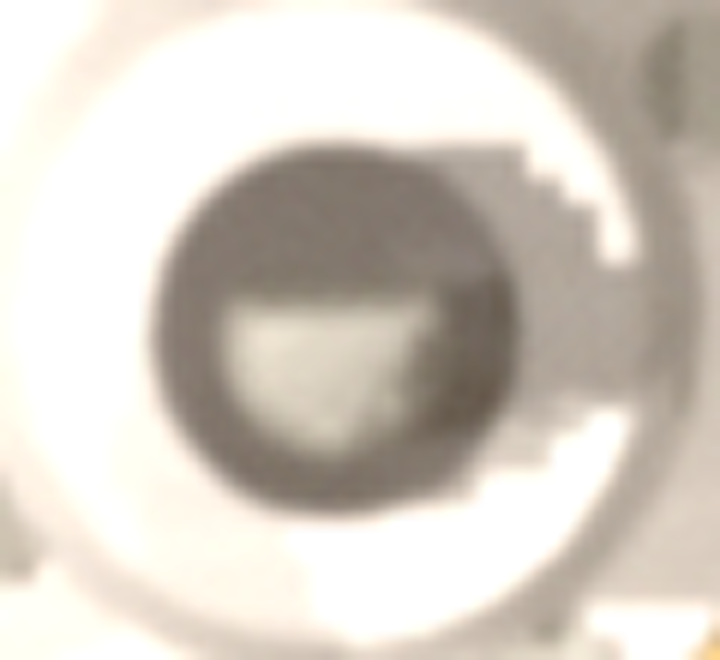

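The collar is at (552.4,-252.1) in three consistent measurements. The flat is still at yaw ≈ 0, and the wrist camera puts the shaft about 1 mm to tool +y of the held knob. I'll hover just above the shaft and check the alignment in both fixed cameras.

```bash
python3 -m creep '[[40,0.8,0,0,0,0],[69.5,0.8,10,0,0,0],[69.5,0.8,34,0,0,0],[69.5,0.8,34,0,0,0],[69.5,0.8,34,0,0,0],[69.5,0.8,34,0,0,0],[69.5,0.8,34,0,0,0],[69.5,0.8,34,0,0,0]]'; python3 - <<'E'
from h import *
s,im,d=cap('scene');save(im,'sc13.png',(220,150,320,225),8)
np.savez('sc13.npz',im=im,d=d)
s,im,d=cap('side');save(im,'si13.png',(350,110,440,190),8); np.savez('si13.npz',im=im,d=d)
import time
print(s['ee_pos'],s['orientation'],s['force'])
np.set_printoptions(suppress=True,precision=1)
# predicted projections
for n in('scene','side'):
    K,E=T(n,s); 
    def pr(p):
        c=E[:3,:3].T@(np.array(p)-E[:3,3]); return [K[0,0]*c[0]/-c[2]+K[0,2], K[1,1]*-c[1]/-c[2]+K[1,2]]
    x,y,z=s['ee_pos']; print(n,'knob bottom',np.array(pr((x,y,z-89.3))),'knob top',np.array(pr((x,y,z-41.3))),'shaft at -252',np.array(pr((552.4,-252,60))),'at -247',np.array(pr((552.4,-247,60))))
E
```

```text
time_s: 13.1
ee_pos: [552.1, -253.2, 176.2]
orientation: [0.0, 1.0, -0.0, 0.001]
force: [1.0, -0.0, -1.3]
opening: 15.6
[ 552.01539378 -253.12656319  176.01756643] [ 2.48501165e-04  9.99999802e-01 -2.85946735e-04  5.03265984e-04] [-0.4255909  -0.42818521 -1.20425728]
scene knob bottom [266.6 175.4] knob top [264.9 159.2] shaft at -252 [267.7 184.4] at -247 [268.9 185. ]
side knob bottom [393.9 149.4] knob top [396.  134.3] shaft at -252 [392.5 157.5] at -247 [391.6 158.4]
```

View pics/sc13.png

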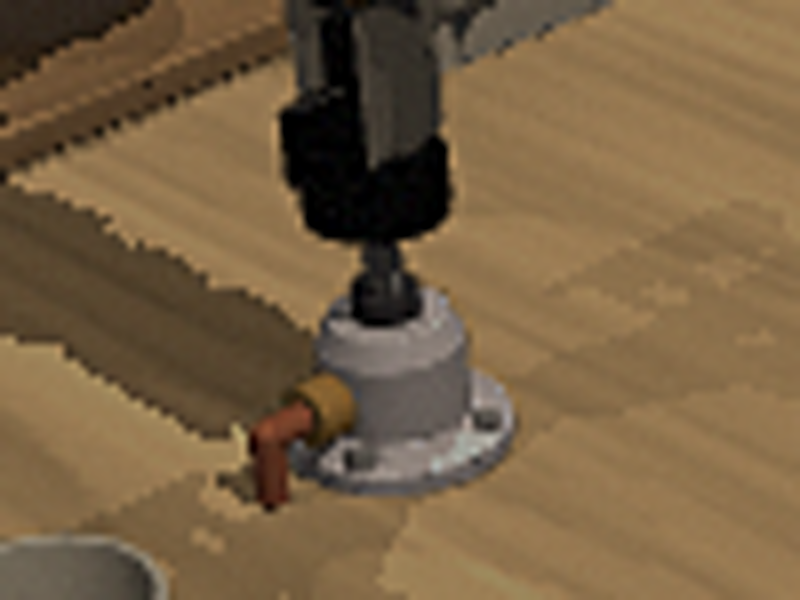

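View pics/si13.png

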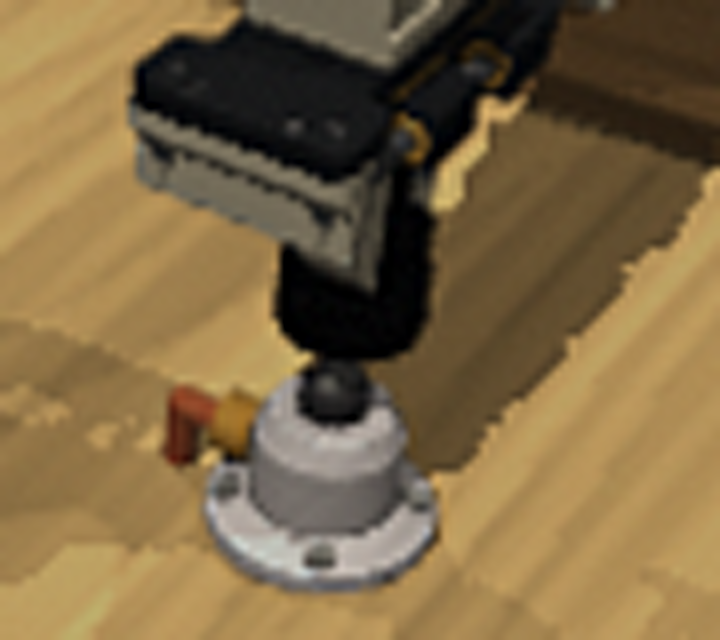

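Both fixed views show the knob over the shaft (scene: skirt col 266.9, collar 268.2; side: 394.1, 392.0). That implies the shaft is 1–2 mm to the +y side, so I'll shift by 1.2 mm and descend slowly.

```bash
python3 -m creep '[[0,-1.2,0,0,0,0],[0,-1.2,4,0,0,0],[0,-1.2,8,0,0,0],[0,-1.2,10,0,0,0],[0,-1.2,12,0,0,0],[0,-1.2,14,0,0,0],[0,-1.2,14,0,0,0],[0,-1.2,14,0,0,0]]'; python3 -m creep '[[0,0,2,0,0,0],[0,0,4,0,0,0],[0,0,4,0,0,0],[0,0,4,0,0,0]]'
```

```text
time_s: 14.0
ee_pos: [552.2, -251.7, 161.2]
orientation: [0.0, 1.0, -0.0, 0.0]
force: [2.1, -0.3, -2.0]
opening: 15.7
time_s: 14.4
ee_pos: [552.3, -251.7, 157.2]
orientation: [0.0, 1.0, -0.0, 0.0]
force: [3.3, -0.2, -2.6]
opening: 15.7
```

Inserted about 8 mm with no axial resistance. Fx = +3.3 N suggests easing 1 mm in +x before pressing on home.

```bash
python3 -m creep '[[1,0,0,0,0,0],[1,0,2,0,0,0],[1,0,4,0,0,0],[1,0,6,0,0,0],[1,0,6,0,0,0],[1,0,6,0,0,0]]'; python3 -m creep '[[0,0,2,0,0,0],[0,0,3,0,0,0],[0,0,3,0,0,0],[0,0,3,0,0,0]]'
```

```text
time_s: 15.0
ee_pos: [552.7, -251.7, 151.1]
orientation: [-0.0, 1.0, -0.0, -0.0]
force: [0.5, 0.0, -1.1]
opening: 15.6
time_s: 15.4
ee_pos: [553.0, -251.8, 148.5]
orientation: [0.0, 1.0, -0.0, 0.0]
force: [-1.8, -0.4, 4.0]
opening: 15.6
```

Home contact at TCP z ≈ 149, as predicted. Now I'll press through the sprung travel.

```bash
python3 -m creep '[[-0.4,0,2,0,0,0],[-0.4,0,4,0,0,0],[-0.4,0,6,0,0,0],[-0.4,0,7,0,0,0],[-0.4,0,7,0,0,0],[-0.4,0,7,0,0,0]]'
```

```text
time_s: 16.0
ee_pos: [553.0, -251.8, 143.1]
orientation: [0.0, 1.0, -0.0, 0.001]
force: [-5.4, 1.9, 20.8]
opening: 15.7
```

```bash
python3 -m creep '[[0,0,1,0,0,0],[0,0,2,0,0,0],[0,0,2,0,0,0],[0,0,2,0,0,0],[0,0,2,0,0,0]]'; python3 - <<'E'
from h import *
s,im,d=cap('scene');save(im,'sc14.png',(220,150,320,225),8)
s,im,d=cap('side');save(im,'si14.png',(350,110,440,190),8)
s,im,d=cap('wrist','w14.png');print(s['ee_pos'],s['force'],s['moment'],s['opening'])
E
```

```text
time_s: 16.5
ee_pos: [553.1, -251.8, 142.9]
orientation: [0.001, 1.0, -0.0, 0.001]
force: [-11.6, 4.3, 37.7]
opening: 15.9
[ 553.08304272 -251.76209657  142.91677083] [-12.39929099   4.5808766   39.76871342] [1.17474943 2.82657539 0.05516289] 15.246836334949599
```

View pics/sc14.png

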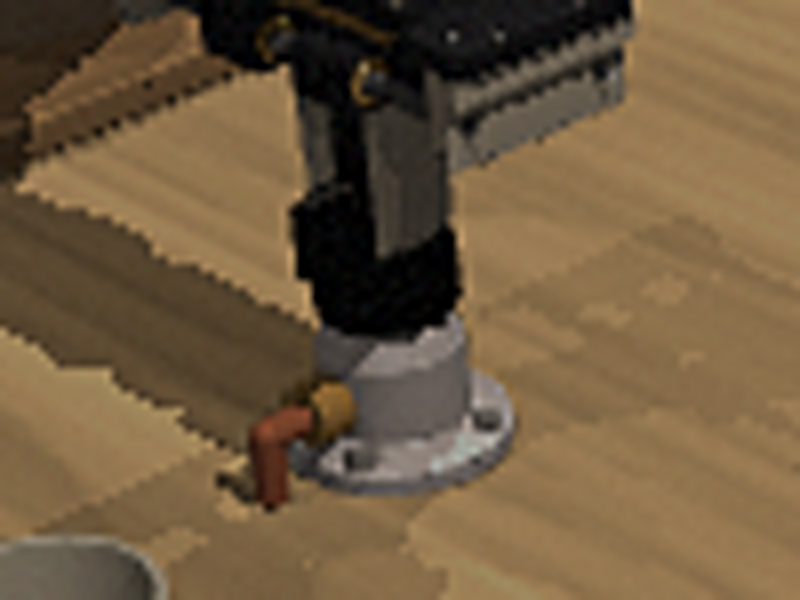

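View pics/si14.png

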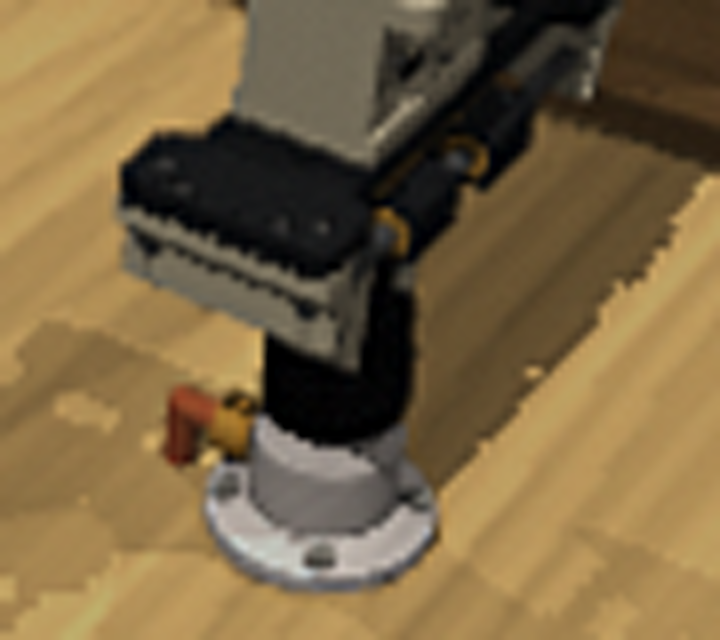

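View pics/w14.png

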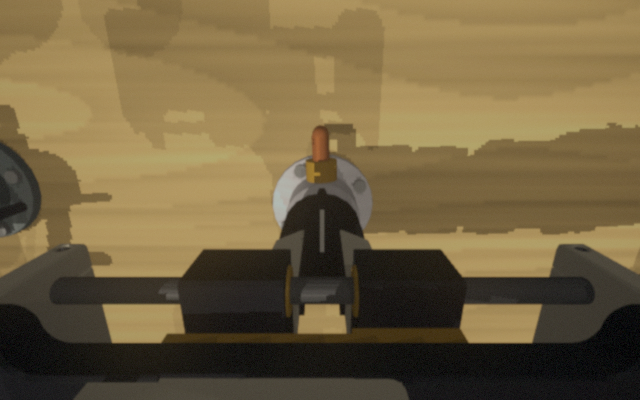

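Bottomed at z 142.9 (predicted 143.3): the force rises steeply and the nose is in line with the pipe and flat at (321,190). 38 N is more than needed, so I'll ease to about 20 N and trim x.

```bash
python3 -m creep '[[-1,0.2,-1,0,0,0],[-1,0.2,-1.8,0,0,0],[-1,0.2,-1.8,0,0,0],[-1,0.2,-1.8,0,0,0],[-1,0.2,-1.8,0,0,0]]'; python3 - <<'E'
from h import *
for i in range(6): s,im,d=cap('side')
print(s['ee_pos'],s['force'],s['opening'],s['time_s']); save(im,'si15.png')
E
```

```text
time_s: 17.15
ee_pos: [552.8, -251.7, 143.1]
orientation: [0.0, 1.0, 0.0, 0.002]
force: [-3.1, 3.4, 19.1]
opening: 16.1
[ 552.78581707 -251.76619312  143.08689387] [-2.4006982   2.98351476 19.62111275] 15.388555281649504 17.4
```

View pics/si15.png

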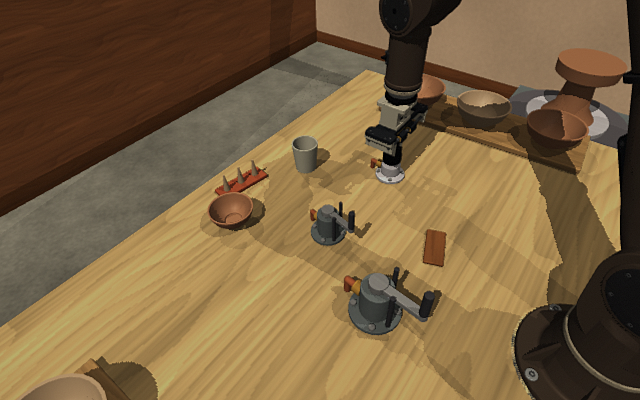

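It's steady at 19.6 N (the bottom needs 11 N). The lever is at rest, and the bowl, beaker and rib are unmoved. Handing in.

```bash
python3 -c "
from workcell import order
print(order.close_job())"
```

```text
the job is handed in; nothing more can be done
None
```

I swung the smaller valve's re-arm lever to its stop and let it spring back, then fitted the knob on the D-shaft and handed the job in with the gripper still pressing it down. No verdict was reported. It took about 17.4 s of the 58 s.

- **Lever:** the force rose to about 20 N with almost no further motion, so it was on the stop. Afterwards it was back at rest with the pin clear between the fingers, and the force was within sensor noise.
- **Knob:** it is gripped across the bar at an opening of about 15.5–16 mm, with the nose lined up with the flat (yaw about 0). It went onto the shaft with little resistance and reached home at TCP z ≈ 149 mm.
- **Press:** it bottomed at TCP z ≈ 143 mm, which is 6 mm further. I held it there with 19.6 N, against the 11 N the spring needs. It briefly reached about 40 N at the wrist before I eased off.
- **Bystanders:** the last side-camera picture shows the bowl, beaker and rib where they were.

**Disagreement:** the fixed-camera detections put the shaft about 6 mm further to +y than the wrist camera. A hover check over the shaft put it 1–2 mm to +y of the hovering knob, so I shifted 1.2 mm. The low insertion forces supported that. During the final press a side load of up to 12 N in x built up, which I trimmed to about 2–3 N.

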